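Squeeze-test the stoppers and close the bottle

TASK

Squeeze each of the three stoppers in the rack gently between the fingers to find the one that is still soft. Press the soft one fully home into the neck of the amber bottle without excessive force and put the two hardened ones in the white discard tray; never try a hardened stopper in the bottle, and leave everything else alone.

Things in the scene. Friction and masses are not known exactly. Their poses are not given: they have to be found in the camera images.
- rack: grey stopper rack fixed to the bench, 240 mm along its x, 70 mm along its y, 20 mm tall, with three holes in a row along x, 75 mm apart. Origin: centre of its underside. In each hole stands a stopper, its foot 10 mm above the bench, its x along the rack's x. The three stoppers are alike in looks, size and weight (about 65 g); which hole holds the soft one changes.
- rack_hole0 (a point): mouth of the hole at the rack's -x end, on the hole's axis, axes as the rack's. The holes are 27 mm wide, 10 mm deep. Stopper: 52 mm tall, grey-brown rubber; round plug below (from its foot to 24 mm up, 23 mm diameter, 18 mm at the foot), oblong block head above (24 to 52 mm up; 34 to 62 mm above the bench in the rack), 44 mm along x and 34 mm along y.
- rack_hole1 (a point): mouth of the middle hole. One stopper of the three is soft, two hardened. Squeezed across the 34 mm width (fingers closing along the rack's y), each flat yields about 0.4 mm per N on the soft one, 7 mm at most: a 20 N grip narrows it to about 20 mm; it springs back. A hardened one hardly yields: the fingers stop at about 31 to 33 mm at 20 N and 28 to 32 mm at 45 N. Along x neither yields.
- rack_hole2 (a point): mouth of the hole at the rack's +x end. A grip of 20 to 30 N carries either kind of stopper; more than 70 N on one flat damages it. If the fingertips grip 5 mm or more above the underside of the head, the fingers stay clear of the bottle's rim when the stopper is home.
- bottle: amber glass bottle clamped in a grey 100 x 100 x 30 mm bench block, fixed to the bench, 120 mm tall to its mouth; round body 72 mm diameter up to z 70 mm, narrow neck 35 mm outside diameter from z 80 to 120 mm. Origin: centre of the underside of the block.
- neck (a point): centre of the bottle's mouth, level with the rim, z up; bore 26 mm in diameter. A plug drops in freely for about 14 to 17 mm, then meets a stiff white sliding seat that must be pushed down (about 8 N; it stays where pushed) until the underside of the head meets the rim, the plug 24 mm deep: there the resistance rises sharply. More than 60 N on the bottle breaks it.
- tray: white open discard tray fixed to the bench, 130 mm along its x, 180 mm along its y, walls 45 mm tall and 4 mm thick, floor 4 mm thick. Origin: centre of its underside.
- jar: bystander, to be left alone: small closed jar with a screw cap, 48 mm diameter, 85 mm tall; origin at the centre of its underside.
- cap: bystander, to be left alone: red screw cap lying on the bench, 34 mm diameter, 12 mm tall; origin at the centre of its underside.
- vial: bystander, to be left alone: small closed glass vial, 24 mm diameter, 42 mm tall; origin at the centre of its underside.
- tipbox: bystander, to be left alone: closed pipette-tip box, 82 x 117 x 63 mm tall; origin at the centre of its underside.
- wash_bottle: bystander, to be left alone: white wash bottle with a bent spout, 72 mm diameter, 180 mm tall, the spout reaching 63 mm from the axis along its -x; origin at the centre of its underside.
- pen: bystander, to be left alone: marker pen lying along its x, 135 mm long, 15 mm thick; origin under its middle.

How it is judged:
At the end, for the whole second after the job is handed in: The soft stopper stands upright in the bottle's neck, centred within 5 mm, its head within 2.5 mm of the rim; both hardened stoppers rest inside the discard tray, below its rim, in any attitude; all at rest (z of soft_stopper in the frame of neck below -0.0215 m and horizontal distance between soft_stopper and neck below 0.005 m and angle between soft_stopper's own z axis and vertical below 0.12 rad and linear speed of each of soft_stopper, hard_stopper_1, hard_stopper_2 below 0.02 m/s and x of hard_stopper_1 in the frame of tray between -0.062 and 0.062 m and y of hard_stopper_1 in the frame of tray between -0.087 and 0.087 m and height (world z) of each of hard_stopper_1, hard_stopper_2 below 0.045 m and x of hard_stopper_2 in the frame of tray between -0.062 and 0.062 m and y of hard_stopper_2 in the frame of tray between -0.087 and 0.087 m); the robot touches nothing.
It fails at once if a hardened stopper is put into the bottle's neck (its foot more than 4 mm below the rim) ((horizontal distance between hard_stopper_1 and neck below 0.015 m and z of hard_stopper_1 in the frame of neck below -0.004 m) or (horizontal distance between hard_stopper_2 and neck below 0.015 m and z of hard_stopper_2 in the frame of neck below -0.004 m)).
It fails at once if the bottle is pressed or struck with more than 60 N (contact force between anything else and bottle above 60 N).
It fails at once if a stopper is squeezed with more than 70 N on a flat (contact force between the fingers and soft_stopper_l above 70 N or contact force between the fingers and soft_stopper_r above 70 N or contact force between the fingers and hard_stopper_1_l above 70 N or contact force between the fingers and hard_stopper_1_r above 70 N or contact force between the fingers and hard_stopper_2_l above 70 N or contact force between the fingers and hard_stopper_2_r above 70 N).
It fails at once if a bystander is moved more than 30 mm (distance of any of jar, cap, vial, tipbox, wash_bottle, pen from where it was at the start of the episode above 0.03 m).
It also fails if it takes over 58 s, if anything falls off the work surface, if the arm or the gripper's body presses on something with over 40 N, if the wrist force passes 120 N, or if a joint passes its speed limit or range.

ROBOT

A 7-joint arm with a two-finger parallel gripper is mounted at the origin on the work surface. World frame = base frame: x ahead of the robot, y to its left, z up, the work surface at z = 0. Lengths are in m, angles in rad, forces in N, time in s.
With the tool pointing down it reaches from about 0.4 to 0.75 m from the base axis. Payload 19.5 kg.
Tool frame: the origin (TCP) lies at the very end of the fingers, on their centre line; the grasp point (between the pads) lies 19 mm behind it; z points along the fingers, y is the line along which they close (so a half turn about z gives the same grasp; the last joint's range is limited). The gripper opens to 85 mm and grips with 20 to 120 N. Pads are 22 mm wide; open, the fingers measure 114 mm over their backs; the gripper's body (76 mm by 85 mm) begins 54 mm behind the grasp point. The pads swing forward as they close: fully open they stand 13 mm farther back than shut.
Start: joints at [1.061, 0.707, -0.028, 1.485, 0.022, 0.951, -0.075], TCP at [0.259, -0.513, 0.231] pointing down, gripper open.
Joint ranges: [-2.71, 2.71], [-0.32, 2.16], [-1.57, 1.52], [0, 2.45], [-1.46, 4.6], [0, 2.02], [-2.83, 2.83]. Speed limits (rad/s): [1.89, 1.89, 2.57, 2.57, 3.01, 3.01, 3.01].

INTERFACE

Orientations are given as a unit quaternion [w, x, y, z].
In Python, from rig import * gives the robot as it stands.
- The arm moves only by the tool apply_moves, never from a script. Its argument "series" is a list of rows, each an object of numbers: "dx", "dy", "dz": the shift along the tool's x, y, z in m; "wx", "wy", "wz": the turn, a rotation vector about the tool's x, y, z in rad. In form: [{"dx": .., "dy": .., "dz": .., "wx": .., "wy": .., "wz": ..}, ...]. A call has 1 to 12 rows; each row is the pose to reach, as a shift and turn from the pose commanded when the call began, along the tool's axes at that moment; what a row does not reach only later rows make up. A row lasts 1/12 s, in which the tool goes at most 41.7 mm and 7.16 degrees, less where a joint would pass 70% of its speed; a pose out of reach is approached as far as the arm can. A call with a gripper value outside its range is refused whole. "hand" is the closure in counts, from 0 (fully open) to 255 (shut), set as the call begins (left out, the last holds). The fingers move at their own pace and stop on an object; "grip_force" is the grip in N (left out, the last holds). Time passes only in rows, so rows that repeat a pose let the fingers close. It gives the time, the measured TCP pose, the force, the opening and the grip force at its end, in the units of the state.
- read_state(): the state, without advancing time (a new reading comes with each control period).
- snapshot(name): name is "scene" or "top" or "wrist"; returns the picture (420x560x3 uint8, red, green, blue); there is no depth.
- calibration(name): a dict with "intrinsics" (3x3 intrinsics, pixels), "D" ([k1, k2, p1, p2, k3] as OpenCV has them; the pictures are not rectified), "origin" and "rotation" of the camera in the world; the wrist camera has in their place "tool_from_camera" (4x4, takes a point from camera to tool coordinates, whose origin is the TCP and whose axes are the flange's). Camera axes: x right, y down, z forward; pixel columns grow to the right and rows downward; lengths in m; the calibration is good to about 2 mm. A picture is of the moment at which its call begins: read the wrist's pose just before it. calibration takes no time and is no camera call.
- sign_off(): hands the job in; it is judged then, once.
Trained networks look in the newest picture that a camera, given by its name, has taken for a name from the list of things; names that differ only in an ending like _2 or _b are one class to them, and where a whole thing is asked for, a point or a joint stands for the part that bears it (a point fixed in the world has none). Each returns a list of dicts, best first, with "conf" (0 to 1); they miss things now and then, are a little off and sometimes report something else, mostly with a low value. They report only what shows in the picture. A call takes as long as a camera call.
- cut_out(camera, query): "pixels" (420x560 bool, what is visible of it) and "bbox" ([left, top, right, bottom] in pixels, round what is visible of it).
The state is a dict: "time_s": time; "qpos": joint angles; "dq": joint speeds; "effort": joint torques, N m; "tcp_pos": TCP position; "ee_rot": TCP orientation; "contact_force": force on the tool from outside, world axes, zero at the start; "torque": the same for the moment, N m; "gripper_width": opening from 0.0 (shut) to 1.0 (fully open); "finger_force": force on a finger pad.
Only numpy, scipy, OpenCV 4.12 (cv2) and the standard library are available. Lean on these libraries where they do the work, as an engineer would, in place of code of your own. Each camera call takes 0.05 s, during which the arm holds its last target. There are 200 camera calls.

## Working session

There is one attempt and no reset: what is moved stays moved. The work goes in short steps, Python scripts to look and compute and a tool call to move; the robot and the scene stay as the last step left them, time stands still between calls to the robot, and variables do not carry over. Pictures are saved under pics/ and viewed, at most 10 in all, crops included, and the job is handed in when it is done.

Besides the shell and the picture viewer there is one more tool, called after "Emit:" by a JSON object that holds its "name" and its "arguments", one argument or row to a line. apply_moves: Moves the arm, as the interface text tells. Its arguments: {"type":"object","properties":{"series":{"type":"array","items":{"type":"object","properties":{"dx":{"type":"number"},"dy":{"type":"number"},"dz":{"type":"number"},"wx":{"type":"number"},"wy":{"type":"number"},"wz":{"type":"number"}}}},"hand":{"type":"number"},"grip_force":{"type":"number"}},"required":["series"]}

```bash
mkdir -p pics; ls
python3 - <<'E'
from rig import *
import cv2,numpy as np
s=read_state();print(s)
for n in("scene","top"):
    im=snapshot(n);cv2.imwrite(f"pics/{n}0.png",cv2.cvtColor(im,cv2.COLOR_RGB2BGR));c=calibration(n);print(n,c)
    for q in("rack","bottle","tray","soft_stopper","hard_stopper_1","rack_hole0","neck","jar","wash_bottle","tipbox"):
        try:
            for r in cut_out(n,q)[:4]:
                p=r["pixels"];ys,xs=np.nonzero(p);print(n,q,round(r["conf"],2),r["bbox"],xs.mean().round(1),ys.mean().round(1),len(xs))
        except Exception as e: print(q,e)
print(calibration("wrist"))
E
```

```text
pics
{'time_s': 0.0, 'qpos': array([ 1.06127488,  0.7071091 , -0.02765973,  1.48496418,  0.02197421,
        0.95085877, -0.07551354]), 'dq': array([ 0.002123  ,  0.00043798,  0.00153853,  0.00133915, -0.00016677,
        0.00053091,  0.00034876]), 'effort': array([-1.52461184e-04, -8.83199716e+01,  1.23444233e+00, -2.36166322e+01,
        1.69633288e-02,  6.54477291e-03, -2.14104851e-06]), 'tcp_pos': array([ 0.25920981, -0.51299269,  0.23083175]), 'ee_rot': array([-5.07538867e-04,  9.72766863e-01,  2.31785159e-01, -1.11817787e-04]), 'contact_force': array([-0.54738795, -0.29002362, -0.66975575]), 'torque': array([0.02034273, 0.09376867, 0.0156995 ]), 'finger_force': 0.0, 'gripper_width': 0.998075558569596}
scene {'intrinsics': array([[489.91155727,   0.        , 277.3090406 ],
       [  0.        , 489.91155727, 208.67730331],
       [  0.        ,   0.        ,   1.        ]]), 'D': array([-0.03554601,  0.        ,  0.        ,  0.        ,  0.        ]), 'origin': array([1.29606133, 0.21529408, 0.99421835]), 'rotation': array([-0.19886378,  0.5738934 ,  0.7464489 , -0.27187057])}

[... 2066 characters left out ...]
261.1, 143.6, 305.8] 123.4 274.3 1042
top tipbox 0.56 [398.1, 259.1, 449.2, 289.6] 423.6 274.1 1555
{'intrinsics': array([[372.55179005,   0.        , 278.10343876],
       [  0.        , 372.55179005, 205.04895871],
       [  0.        ,   0.        ,   1.        ]]), 'D': array([-0.065013,  0.      ,  0.      ,  0.      ,  0.      ]), 'tool_from_camera': array([[-9.48159477e-05, -9.65926415e-01, -2.58816830e-01,
         6.63455590e-02],
       [ 9.99999811e-01, -2.48654942e-04,  5.61657628e-04,
        -4.18379860e-04],
       [-6.06876023e-04, -2.58816728e-01,  9.65926256e-01,
        -1.43121218e-01],
       [ 0.00000000e+00,  0.00000000e+00,  0.00000000e+00,
         1.00000000e+00]])}
```

```bash
cat > h.py <<'E'
from rig import *
import cv2,numpy as np
from scipy.spatial.transform import Rotation as R
def cam(n,st=None):
    c=calibration(n)
    if n=="wrist":
        st=st or read_state();T=c["tool_from_camera"];Rt=R.from_quat(np.roll(st["ee_rot"],-1)).as_matrix()
        return c["intrinsics"],c["D"],st["tcp_pos"]+Rt@T[:3,3],Rt@T[:3,:3]
    q=np.array(c["rotation"]);return c["intrinsics"],c["D"],c["origin"],R.from_quat(np.roll(q,-1)).as_matrix()
def onplane(C,px,z):
    K,D,o,M=C
    u=cv2.undistortPoints(np.array(px,float).reshape(-1,1,2),K,D).reshape(-1,2)
    d=np.c_[u,np.ones(len(u))]@M.T
    return o+d*((z-o[2])/d[:,2])[:,None]
def proj(C,P):
    K,D,o,M=C;P=(np.array(P,float)-o)@M
    return cv2.projectPoints(P,np.zeros(3),np.zeros(3),K,D)[0].reshape(-1,2)
E
python3 - <<'E'
from h import *
c=cam("top");print(c[3])
for n,p,z in(("rack",(286.8,259.2),.04),("rackc",[[239.5,243.6],[334.2,243.6],[334.2,275.1],[239.5,275.1]],.04),("bottle",(334.5,189.3),.05),("tray",(218.6,193.2),.03),("jar",(277,185),.085)):print(n,onplane(c,p,z).round(3))
a=cv2.imread("pics/top0.png");cv2.imwrite("pics/a.png",cv2.resize(a[140:320,90:470],(800,379),interpolation=cv2.INTER_CUBIC))
E
```

```text
[[-0.01633904 -0.99671714  0.07929679]
 [-0.99977811  0.01523159 -0.01455075]
 [ 0.01329516 -0.07951694 -0.99674485]]
rack [[ 0.476 -0.024  0.04 ]]
rackc [[ 0.518  0.097  0.04 ]
 [ 0.514 -0.148  0.04 ]
 [ 0.433 -0.146  0.04 ]
 [ 0.437  0.098  0.04 ]]
bottle [[ 0.654 -0.151  0.05 ]]
tray [[0.651 0.152 0.03 ]]
jar [[ 0.663 -0.002  0.085]]
```

View pics/a.png

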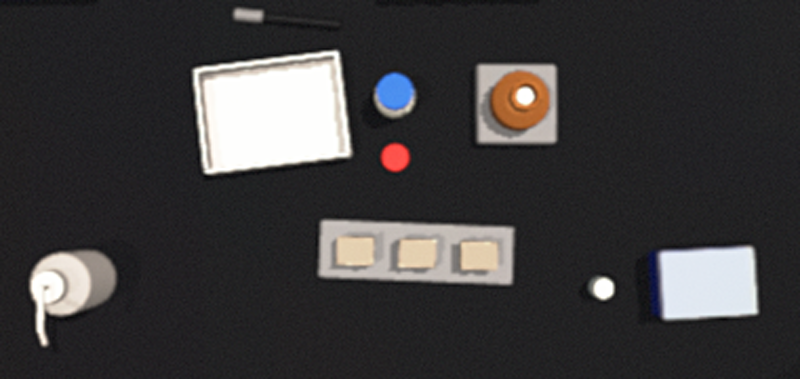

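View pics/scene0.png

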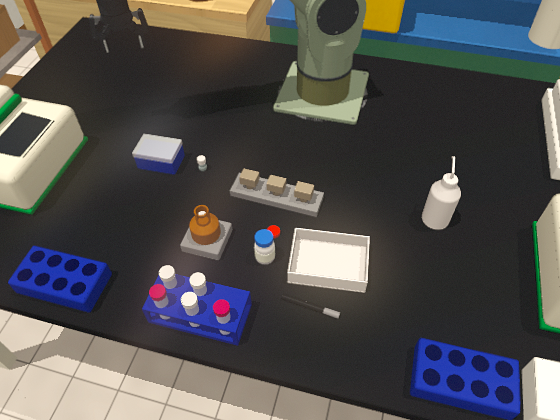

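The top picture shows the three tan heads on the rack at full-frame pixels of about (259,259), (288,260) and (317.5,261). The bottle neck, with its white seat, is at (339,186) and the tray at (219,193). The jar and cap lie between the tray and the bottle.

Run:
```python
from h import *
a=cv2.imread("pics/top0.png").astype(int);c=cam("top")
b,g,r=a[...,0],a[...,1],a[...,2]
m=((r-b>25)&(r>120)).astype(np.uint8);m[:235]=0;m[285:]=0
n,l,s,ce=cv2.connectedComponentsWithStats(m)
for i in range(1,n):
    if s[i,4]>40:
        p=np.argwhere(l==i)[:,::-1].astype(np.float32)
        print("head",s[i],onplane(c,ce[i],.062).round(4))
m=((r-b<15)&(abs(r-150)<70)).astype(np.uint8);m[:240]=0;m[280:]=0;m[:,:235]=0;m[:,345:]=0
p=np.argwhere(cv2.morphologyEx(m,cv2.MORPH_CLOSE,np.ones((15,15)))>0)[:,::-1].astype(np.float32)
bx=cv2.boxPoints(cv2.minAreaRect(p));print("rack",bx,onplane(c,bx,.02).round(3))
m=((r>200)&(g>200)&(b>190)).astype(np.uint8);k=m.copy();k[:178]=0;k[196:]=0;k[:,:328]=0;k[:,350:]=0
q=np.argwhere(k>0)[:,::-1].mean(0);print("seat",q,k.sum(),onplane(c,q,.105).round(4))
k=m.copy();k[:160]=0;k[228:]=0;k[:,:178]=0;k[:,262:]=0
bx=cv2.boxPoints(cv2.minAreaRect(np.argwhere(k>0)[:,::-1].astype(np.float32)));P=onplane(c,bx,.045);print("tray",P.round(3),P.mean(0).round(3))
```

```text
head [ 16 235  24  50 968] [[0.4852 0.648  0.062 ]]
head [529 235  31  50 380] [[ 0.4529 -0.6771  0.062 ]]
head [250 252  18  14 250] [[0.4796 0.0482 0.062 ]]
head [279 253  19  15 254] [[ 0.4754 -0.0261  0.062 ]]
head [308 254  19  15 261] [[ 0.4711 -0.101   0.062 ]]
rack [[240.39272 271.58676]
 [241.49458 243.30501]
 [334.12024 246.91379]
 [333.01837 275.19556]] [[ 0.445  0.097  0.02 ]
 [ 0.519  0.094  0.02 ]
 [ 0.505 -0.15   0.02 ]
 [ 0.431 -0.145  0.02 ]]
seat [339.18367347 185.18367347] 49 [[ 0.6584 -0.1557  0.105 ]]
tray [[0.705 0.249 0.045]
 [0.725 0.068 0.045]
 [0.596 0.053 0.045]
 [0.576 0.233 0.045]] [0.651 0.151 0.045]
```

Emit:
{"name": "apply_moves", "arguments": {
  "series": [
    {"dx": 0.375,"dy": -0.272,"dz": 0.091,"wz": -1.045},
    {"dx": 0.375,"dy": -0.272,"dz": 0.091,"wz": -1.045},
    {"dx": 0.375,"dy": -0.272,"dz": 0.091,"wz": -1.045},
    {"dx": 0.375,"dy": -0.272,"dz": 0.091,"wz": -1.045},
    {"dx": 0.375,"dy": -0.272,"dz": 0.091,"wz": -1.045},
    {"dx": 0.375,"dy": -0.272,"dz": 0.091,"wz": -1.045},
    {"dx": 0.375,"dy": -0.272,"dz": 0.091,"wz": -1.045},
    {"dx": 0.375,"dy": -0.272,"dz": 0.091,"wz": -1.045},
    {"dx": 0.375,"dy": -0.272,"dz": 0.091,"wz": -1.045},
    {"dx": 0.375,"dy": -0.272,"dz": 0.091,"wz": -1.045},
    {"dx": 0.375,"dy": -0.272,"dz": 0.091,"wz": -1.045},
    {"dx": 0.375,"dy": -0.272,"dz": 0.091,"wz": -1.045}
  ],
  "hand": 0,
  "grip_force": 20
}}

```text
validation failed for argument at $.se...
```

Emit:
{"name": "apply_moves", "arguments": {
  "series": [
    {"dx": 0.375,"dy": -0.272,"dz": 0.091,"wx": 0,"wy": 0,"wz": -1.045},
    {"dx": 0.375,"dy": -0.272,"dz": 0.091,"wx": 0,"wy": 0,"wz": -1.045},
    {"dx": 0.375,"dy": -0.272,"dz": 0.091,"wx": 0,"wy": 0,"wz": -1.045},
    {"dx": 0.375,"dy": -0.272,"dz": 0.091,"wx": 0,"wy": 0,"wz": -1.045},
    {"dx": 0.375,"dy": -0.272,"dz": 0.091,"wx": 0,"wy": 0,"wz": -1.045},
    {"dx": 0.375,"dy": -0.272,"dz": 0.091,"wx": 0,"wy": 0,"wz": -1.045},
    {"dx": 0.375,"dy": -0.272,"dz": 0.091,"wx": 0,"wy": 0,"wz": -1.045},
    {"dx": 0.375,"dy": -0.272,"dz": 0.091,"wx": 0,"wy": 0,"wz": -1.045},
    {"dx": 0.375,"dy": -0.272,"dz": 0.091,"wx": 0,"wy": 0,"wz": -1.045},
    {"dx": 0.375,"dy": -0.272,"dz": 0.091,"wx": 0,"wy": 0,"wz": -1.045},
    {"dx": 0.375,"dy": -0.272,"dz": 0.091,"wx": 0,"wy": 0,"wz": -1.045},
    {"dx": 0.375,"dy": -0.272,"dz": 0.091,"wx": 0,"wy": 0,"wz": -1.045}
  ],
  "hand": 0,
  "grip_force": 20
}}

```text
time_s: 1.9
tcp_pos: [0.4734, -0.0956, 0.1395]
ee_rot: [-0.001, 0.725, 0.688, 0.001]
contact_force: [0.8, 1.1, 0.5]
gripper_width: 0.998
finger_force: 0.0
```

```bash
cat > w.py <<'E'
from h import *
import sys
s=read_state();a=snapshot("wrist");cv2.imwrite(f"pics/{sys.argv[1]}.png",a[...,::-1]);c=cam("wrist",s)
print(s["tcp_pos"].round(4),s["ee_rot"].round(4),s["time_s"])
E
python3 w.py w1
python3 - <<'E'
from h import *
c=cam("wrist");print(proj(c,[[.4711,-.101,.062],[.4754,-.0261,.062],[.4796,.0482,.062]]))
E
```

```text
[ 0.4734 -0.0956  0.1395] [-6.000e-04  7.254e-01  6.884e-01  1.100e-03] 1.9
[[273.58333562 224.94660915]
 [273.95856704 100.12593327]
 [274.34948123 -41.75365954]]
```

View pics/w1.png

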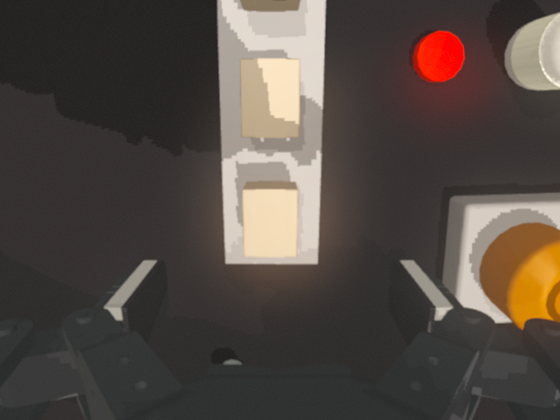

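The wrist view agrees with my estimate to within about 1 mm: the heads are at (271,222) and (270,98), against predictions of (273.6,225) and (274,100).

Emit:
{"name": "apply_moves", "arguments": {
  "series": [
    {"dx": -0.0055,"dy": -0.003,"dz": 0.035,"wx": 0,"wy": 0,"wz": 0},
    {"dx": -0.0055,"dy": -0.003,"dz": 0.07,"wx": 0,"wy": 0,"wz": 0},
    {"dx": -0.0055,"dy": -0.003,"dz": 0.09,"wx": 0,"wy": 0,"wz": 0},
    {"dx": -0.0055,"dy": -0.003,"dz": 0.0995,"wx": 0,"wy": 0,"wz": 0},
    {"dx": -0.0055,"dy": -0.003,"dz": 0.0995,"wx": 0,"wy": 0,"wz": 0},
    {"dx": -0.0055,"dy": -0.003,"dz": 0.0995,"wx": 0,"wy": 0,"wz": 0}
  ]
}}

```text
time_s: 2.45
tcp_pos: [0.4682, -0.1067, 0.0414]
ee_rot: [0.0, 0.727, 0.686, 0.0]
contact_force: [-0.3, -0.0, -0.2]
gripper_width: 1.001
finger_force: 0.0
```

Emit:
{"name": "apply_moves", "arguments": {
  "series": [
    {"dx": 0,"dy": 0,"dz": 0,"wx": 0,"wy": 0,"wz": 0},
    {"dx": 0,"dy": 0,"dz": 0,"wx": 0,"wy": 0,"wz": 0},
    {"dx": 0,"dy": 0,"dz": 0,"wx": 0,"wy": 0,"wz": 0},
    {"dx": 0,"dy": 0,"dz": 0,"wx": 0,"wy": 0,"wz": 0},
    {"dx": 0,"dy": 0,"dz": 0,"wx": 0,"wy": 0,"wz": 0},
    {"dx": 0,"dy": 0,"dz": 0,"wx": 0,"wy": 0,"wz": 0},
    {"dx": 0,"dy": 0,"dz": 0,"wx": 0,"wy": 0,"wz": 0},
    {"dx": 0,"dy": 0,"dz": 0,"wx": 0,"wy": 0,"wz": 0}
  ],
  "hand": 255,
  "grip_force": 20
}}

```text
time_s: 3.12
tcp_pos: [0.468, -0.1068, 0.0414]
ee_rot: [0.0, 0.727, 0.686, 0.0]
contact_force: [-2.3, -0.9, 14.0]
gripper_width: 0.381
finger_force: 19.6
```

The first stopper stops at 0.381 × 85 = 32.4 mm at 20 N, so it is hardened and goes to the tray.

Emit:
{"name": "apply_moves", "arguments": {
  "series": [
    {"dx": 0,"dy": 0,"dz": -0.03,"wx": 0,"wy": 0,"wz": 0},
    {"dx": 0,"dy": 0,"dz": -0.07,"wx": 0,"wy": 0,"wz": 0},
    {"dx": 0.02,"dy": 0.015,"dz": -0.1,"wx": 0,"wy": 0,"wz": 0},
    {"dx": 0.045,"dy": 0.035,"dz": -0.11,"wx": 0,"wy": 0,"wz": 0},
    {"dx": 0.07,"dy": 0.055,"dz": -0.11,"wx": 0,"wy": 0,"wz": 0},
    {"dx": 0.095,"dy": 0.075,"dz": -0.11,"wx": 0,"wy": 0,"wz": 0},
    {"dx": 0.12,"dy": 0.095,"dz": -0.11,"wx": 0,"wy": 0,"wz": 0},
    {"dx": 0.145,"dy": 0.115,"dz": -0.11,"wx": 0,"wy": 0,"wz": 0},
    {"dx": 0.17,"dy": 0.135,"dz": -0.11,"wx": 0,"wy": 0,"wz": 0},
    {"dx": 0.195,"dy": 0.155,"dz": -0.11,"wx": 0,"wy": 0,"wz": 0},
    {"dx": 0.215,"dy": 0.17,"dz": -0.11,"wx": 0,"wy": 0,"wz": 0},
    {"dx": 0.223,"dy": 0.175,"dz": -0.11,"wx": 0,"wy": 0,"wz": 0}
  ],
  "hand": 255,
  "grip_force": 25
}}

```text
time_s: 4.12
tcp_pos: [0.6567, 0.1092, 0.1505]
ee_rot: [-0.001, 0.726, 0.687, 0.001]
contact_force: [-0.9, -1.0, 0.3]
gripper_width: 0.36
finger_force: 27.9
```

Emit:
{"name": "apply_moves", "arguments": {
  "series": [
    {"dx": 0,"dy": 0,"dz": 0.01,"wx": 0,"wy": 0,"wz": 0},
    {"dx": 0,"dy": 0,"dz": 0.04,"wx": 0,"wy": 0,"wz": 0},
    {"dx": 0,"dy": 0,"dz": 0.065,"wx": 0,"wy": 0,"wz": 0},
    {"dx": 0,"dy": 0,"dz": 0.085,"wx": 0,"wy": 0,"wz": 0},
    {"dx": 0,"dy": 0,"dz": 0.096,"wx": 0,"wy": 0,"wz": 0},
    {"dx": 0,"dy": 0,"dz": 0.1,"wx": 0,"wy": 0,"wz": 0},
    {"dx": 0,"dy": 0,"dz": 0.1,"wx": 0,"wy": 0,"wz": 0},
    {"dx": 0,"dy": 0,"dz": 0.1,"wx": 0,"wy": 0,"wz": 0}
  ]
}}

```text
time_s: 4.78
tcp_pos: [0.6561, 0.1057, 0.0518]
ee_rot: [0.0, 0.727, 0.686, 0.001]
contact_force: [-0.3, -0.8, -1.9]
gripper_width: 0.359
finger_force: 27.9
```

Emit:
{"name": "apply_moves", "arguments": {
  "series": [
    {"dx": 0,"dy": 0,"dz": 0,"wx": 0,"wy": 0,"wz": 0},
    {"dx": 0,"dy": 0,"dz": 0,"wx": 0,"wy": 0,"wz": 0},
    {"dx": 0,"dy": 0,"dz": 0,"wx": 0,"wy": 0,"wz": 0},
    {"dx": 0,"dy": 0,"dz": 0,"wx": 0,"wy": 0,"wz": 0},
    {"dx": 0,"dy": 0,"dz": 0,"wx": 0,"wy": 0,"wz": 0},
    {"dx": 0,"dy": 0,"dz": 0,"wx": 0,"wy": 0,"wz": 0},
    {"dx": 0,"dy": 0,"dz": -0.03,"wx": 0,"wy": 0,"wz": 0},
    {"dx": 0,"dy": 0,"dz": -0.07,"wx": 0,"wy": 0,"wz": 0},
    {"dx": 0,"dy": 0,"dz": -0.1,"wx": 0,"wy": 0,"wz": 0},
    {"dx": 0,"dy": 0,"dz": -0.1,"wx": 0,"wy": 0,"wz": 0}
  ],
  "hand": 0,
  "grip_force": 20
}}

```text
time_s: 5.62
tcp_pos: [0.6579, 0.1063, 0.157]
ee_rot: [0.002, 0.727, 0.686, 0.004]
contact_force: [0.4, 0.0, 0.1]
gripper_width: 0.998
finger_force: 0.0
```

```bash
python3 w.py w2
```

```text
[0.6579 0.1063 0.157 ] [0.0021 0.7274 0.6862 0.0035] 5.6167
```

View pics/w2.png

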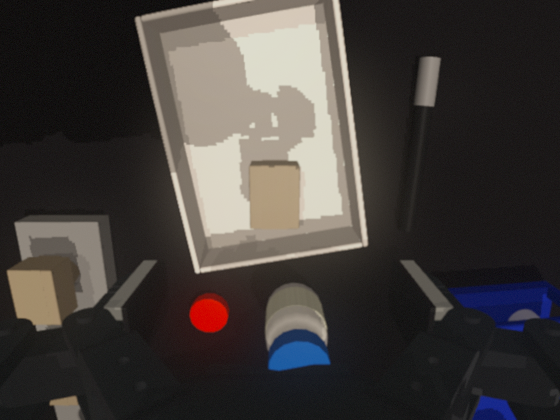

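The first hardened stopper stands inside the tray at (274,195). Next is the middle stopper.

Emit:
{"name": "apply_moves", "arguments": {
  "series": [
    {"dx": -0.02,"dy": -0.025,"dz": 0,"wx": 0,"wy": 0,"wz": 0},
    {"dx": -0.045,"dy": -0.055,"dz": 0,"wx": 0,"wy": 0,"wz": 0},
    {"dx": -0.07,"dy": -0.085,"dz": 0,"wx": 0,"wy": 0,"wz": 0},
    {"dx": -0.095,"dy": -0.115,"dz": 0,"wx": 0,"wy": 0,"wz": 0},
    {"dx": -0.12,"dy": -0.145,"dz": 0.01,"wx": 0,"wy": 0,"wz": 0},
    {"dx": -0.135,"dy": -0.165,"dz": 0.02,"wx": 0,"wy": 0,"wz": 0},
    {"dx": -0.142,"dy": -0.1735,"dz": 0.03,"wx": 0,"wy": 0,"wz": 0},
    {"dx": -0.142,"dy": -0.1735,"dz": 0.05,"wx": 0,"wy": 0,"wz": 0},
    {"dx": -0.142,"dy": -0.1735,"dz": 0.08,"wx": 0,"wy": 0,"wz": 0},
    {"dx": -0.142,"dy": -0.1735,"dz": 0.1,"wx": 0,"wy": 0,"wz": 0},
    {"dx": -0.142,"dy": -0.1735,"dz": 0.11,"wx": 0,"wy": 0,"wz": 0},
    {"dx": -0.142,"dy": -0.1735,"dz": 0.11,"wx": 0,"wy": 0,"wz": 0}
  ],
  "hand": 0
}}

```text
time_s: 6.67
tcp_pos: [0.4732, -0.0257, 0.0391]
ee_rot: [-0.001, 0.727, 0.686, -0.001]
contact_force: [0.3, -0.7, 0.3]
gripper_width: 0.999
finger_force: 0.0
```

Emit:
{"name": "apply_moves", "arguments": {
  "series": [
    {"dx": 0,"dy": 0,"dz": 0,"wx": 0,"wy": 0,"wz": 0},
    {"dx": 0,"dy": 0,"dz": 0,"wx": 0,"wy": 0,"wz": 0},
    {"dx": 0,"dy": 0,"dz": 0,"wx": 0,"wy": 0,"wz": 0},
    {"dx": 0,"dy": 0,"dz": 0,"wx": 0,"wy": 0,"wz": 0},
    {"dx": 0,"dy": 0,"dz": 0,"wx": 0,"wy": 0,"wz": 0},
    {"dx": 0,"dy": 0,"dz": 0,"wx": 0,"wy": 0,"wz": 0},
    {"dx": 0,"dy": 0,"dz": 0,"wx": 0,"wy": 0,"wz": 0},
    {"dx": 0,"dy": 0,"dz": 0,"wx": 0,"wy": 0,"wz": 0},
    {"dx": 0,"dy": 0,"dz": 0,"wx": 0,"wy": 0,"wz": 0}
  ],
  "hand": 255,
  "grip_force": 20
}}

```text
time_s: 7.42
tcp_pos: [0.4736, -0.0259, 0.0415]
ee_rot: [-0.0, 0.727, 0.686, -0.0]
contact_force: [-6.5, -0.1, 17.5]
gripper_width: 0.228
finger_force: 19.1
```

The middle one closes to 0.228 × 85 = 19.4 mm, so it is the soft stopper. I'll carry it to where the wrist camera looks down on the neck.

Emit:
{"name": "apply_moves", "arguments": {
  "series": [
    {"dx": 0,"dy": 0,"dz": -0.03,"wx": 0,"wy": 0,"wz": 0},
    {"dx": 0,"dy": 0,"dz": -0.07,"wx": 0,"wy": 0,"wz": 0},
    {"dx": 0,"dy": 0,"dz": -0.11,"wx": 0,"wy": 0,"wz": 0},
    {"dx": -0.015,"dy": 0.015,"dz": -0.14,"wx": 0,"wy": 0,"wz": 0},
    {"dx": -0.035,"dy": 0.035,"dz": -0.155,"wx": 0,"wy": 0,"wz": 0},
    {"dx": -0.06,"dy": 0.06,"dz": -0.16,"wx": 0,"wy": 0,"wz": 0},
    {"dx": -0.085,"dy": 0.085,"dz": -0.16,"wx": 0,"wy": 0,"wz": 0},
    {"dx": -0.11,"dy": 0.11,"dz": -0.16,"wx": 0,"wy": 0,"wz": 0},
    {"dx": -0.135,"dy": 0.135,"dz": -0.16,"wx": 0,"wy": 0,"wz": 0},
    {"dx": -0.16,"dy": 0.165,"dz": -0.16,"wx": 0,"wy": 0,"wz": 0},
    {"dx": -0.18,"dy": 0.185,"dz": -0.16,"wx": 0,"wy": 0,"wz": 0},
    {"dx": -0.188,"dy": 0.194,"dz": -0.16,"wx": 0,"wy": 0,"wz": 0}
  ],
  "hand": 255,
  "grip_force": 25
}}

```text
time_s: 8.42
tcp_pos: [0.6578, -0.2282, 0.2001]
ee_rot: [0.0, 0.728, 0.685, -0.0]
contact_force: [-0.8, 0.7, -0.2]
gripper_width: 0.232
finger_force: 25.4
```

Emit:
{"name": "apply_moves", "arguments": {
  "series": [
    {"dx": 0,"dy": 0,"dz": 0,"wx": 0,"wy": 0,"wz": 0},
    {"dx": 0,"dy": 0,"dz": 0,"wx": 0,"wy": 0,"wz": 0},
    {"dx": 0,"dy": 0,"dz": 0,"wx": 0,"wy": 0,"wz": 0},
    {"dx": 0,"dy": 0,"dz": 0,"wx": 0,"wy": 0,"wz": 0}
  ]
}}

```text
time_s: 8.75
tcp_pos: [0.6567, -0.2241, 0.2013]
ee_rot: [0.0, 0.727, 0.687, 0.0]
contact_force: [-0.2, 0.3, -0.9]
gripper_width: 0.233
finger_force: 25.4
```

```bash
python3 w.py w3
python3 - <<'E'
from h import *
c=cam("wrist");print(proj(c,[[.657,-.155,.12],[.675,-.155,.12],[.67,-.155,.104]]));print(read_state()["gripper_width"])
E
```

```text
[ 0.6567 -0.2241  0.2013] [0.000e+00 7.271e-01 6.866e-01 1.000e-04] 8.75
[[270.33951087 100.48702473]
 [301.18329826  98.68760803]
 [291.63088508  99.60207669]]
0.2276828691384137
```

View pics/w3.png

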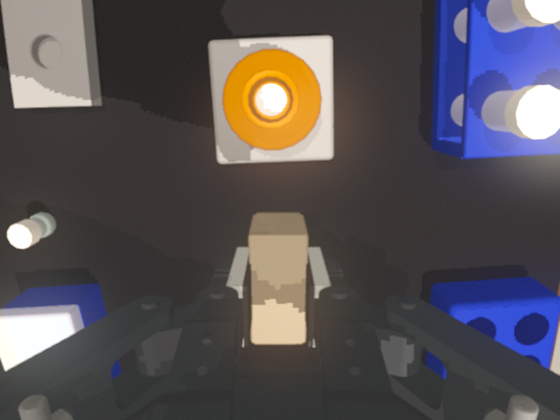

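The neck ring is centred near (270.5,99), against a prediction of (270.3,100.5). The stopper head in the fingers is centred at x≈278. I'll check its offset along the fingers' x next.

Run:
```python
from h import *
c=calibration("wrist");T=np.linalg.inv(c["tool_from_camera"])
P=np.array([[x,0,z] for x in(-.022,.022) for z in(-.0205,.0075)])
print(proj((c["intrinsics"],c["D"],np.zeros(3),np.eye(3)),P@T[:3,:3].T+T[:3,3]))
a=cv2.imread("pics/w3.png").astype(int);print([(y,*a[y,278]) for y in range(206,250,2)],[(y,*a[y,278]) for y in range(336,350,2)])
b,g,r=a[...,0],a[...,1],a[...,2]
for y in (90,99,108): print(y,[(x,r[y,x],g[y,x],b[y,x]) for x in range(236,308,3)])
print([(y,r[y,270],g[y,270]) for y in range(60,142,3)])
```

```text
[[276.29631185 344.51597116]
 [276.56670685 306.64333995]
 [276.10814521 236.28454701]
 [276.43708176 213.67906011]]
[(206, np.int64(60), np.int64(64), np.int64(73)), (208, np.int64(60), np.int64(63), np.int64(72)), (210, np.int64(60), np.int64(64), np.int64(71)), (212, np.int64(76), np.int64(91), np.int64(104)), (214, np.int64(97), np.int64(121), np.int64(139)), (216, np.int64(99), np.int64(123), np.int64(141)), (218, np.int64(98), np.int64(122), np.int64(140)), (220, np.int64(99), np.int64(123), np.int64(141)), (222, np.int64(98), np.int64(122), np.int64(140)), (224, np.int64(99), np.int64(123), np.int64(141)), (226, np.int64(99), np.int64(124), np.int64(141)), (228, np.int64(99), np.int64(123), np.int64(140)), (230, np.int64(99), np.int64(124), np.int64(142)), (232, np.int64(99), np.int64(123), np.int64(142)), (234, np.int64(106), np.int64(132), np.int64(152)), (236, np.int64(131), np.int64(163), np.int64(185)), (238, np.int64(134), np.int64(164), np.int64(185)), (240, np.int64(135), np.int64(166), np.int64(186)), (242, np.int64(134), np.int64(165), np.int64(186)), (244, np.int64(
[... 4525 characters left out ...]
), (87, np.int64(255), np.int64(255)), (90, np.int64(255), np.int64(255)), (93, np.int64(255), np.int64(255)), (96, np.int64(255), np.int64(255)), (99, np.int64(255), np.int64(255)), (102, np.int64(255), np.int64(255)), (105, np.int64(255), np.int64(255)), (108, np.int64(255), np.int64(255)), (111, np.int64(254), np.int64(240)), (114, np.int64(253), np.int64(237)), (117, np.int64(255), np.int64(183)), (120, np.int64(195), np.int64(129)), (123, np.int64(250), np.int64(176)), (126, np.int64(255), np.int64(179)), (129, np.int64(230), np.int64(152)), (132, np.int64(233), np.int64(154)), (135, np.int64(233), np.int64(154)), (138, np.int64(232), np.int64(153)), (141, np.int64(232), np.int64(153))]
```

The stopper is centred in the fingers to within 1 mm. The neck comes out at (0.6567, -0.1543). I'll move above it and start lowering.

Emit:
{"name": "apply_moves", "arguments": {
  "series": [
    {"dx": 0.02,"dy": -0.001,"dz": 0,"wx": 0,"wy": 0,"wz": 0},
    {"dx": 0.045,"dy": -0.003,"dz": 0,"wx": 0,"wy": 0,"wz": 0},
    {"dx": 0.0645,"dy": -0.0044,"dz": 0,"wx": 0,"wy": 0,"wz": 0},
    {"dx": 0.0693,"dy": -0.0047,"dz": 0.01,"wx": 0,"wy": 0,"wz": 0},
    {"dx": 0.0693,"dy": -0.0047,"dz": 0.025,"wx": 0,"wy": 0,"wz": 0},
    {"dx": 0.0693,"dy": -0.0047,"dz": 0.035,"wx": 0,"wy": 0,"wz": 0},
    {"dx": 0.0693,"dy": -0.0047,"dz": 0.04,"wx": 0,"wy": 0,"wz": 0},
    {"dx": 0.0693,"dy": -0.0047,"dz": 0.04,"wx": 0,"wy": 0,"wz": 0},
    {"dx": 0.0693,"dy": -0.0047,"dz": 0.04,"wx": 0,"wy": 0,"wz": 0}
  ],
  "hand": 255,
  "grip_force": 30
}}

```text
time_s: 9.55
tcp_pos: [0.6563, -0.1556, 0.1611]
ee_rot: [0.0, 0.727, 0.686, 0.0]
contact_force: [-0.5, -0.0, 0.1]
gripper_width: 0.228
finger_force: 32.3
```

Run:
```python
from h import *
s=read_state();print(s["tcp_pos"].round(4),s["gripper_width"],s["contact_force"])
a=snapshot("scene");c=cam("scene");p=proj(c,[[.657,-.155,.13]])[0];print(p)
x,y=p.astype(int);cv2.imwrite("pics/s1.png",cv2.resize(a[y-50:y+50,x-60:x+60,::-1],(720,600),interpolation=cv2.INTER_CUBIC))
```

```text
[ 0.6563 -0.1556  0.1611] 0.2279754805793659 [-0.45496042 -0.02106921  0.05457276]
[200.32486059 207.78953689]
```

View pics/s1.png

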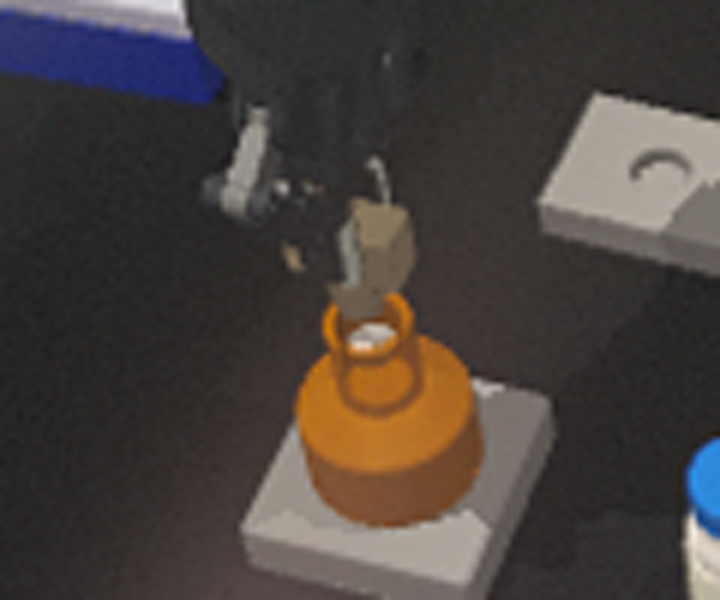

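The scene view shows the plug right above the mouth: it is at x≈360 against 363 expected for the neck axis. Lowering with the force watched.

Emit:
{"name": "apply_moves", "arguments": {
  "series": [
    {"dx": 0.0005,"dy": 0,"dz": 0.004,"wx": 0,"wy": 0,"wz": 0},
    {"dx": 0.0005,"dy": 0,"dz": 0.008,"wx": 0,"wy": 0,"wz": 0},
    {"dx": 0.0005,"dy": 0,"dz": 0.011,"wx": 0,"wy": 0,"wz": 0},
    {"dx": 0.0005,"dy": 0,"dz": 0.014,"wx": 0,"wy": 0,"wz": 0},
    {"dx": 0.0005,"dy": 0,"dz": 0.017,"wx": 0,"wy": 0,"wz": 0},
    {"dx": 0.0005,"dy": 0,"dz": 0.017,"wx": 0,"wy": 0,"wz": 0}
  ]
}}

```text
time_s: 10.1
tcp_pos: [0.6561, -0.1548, 0.1431]
ee_rot: [-0.0, 0.727, 0.686, -0.0]
contact_force: [-0.2, -1.4, -1.2]
gripper_width: 0.222
finger_force: 32.3
```

Emit:
{"name": "apply_moves", "arguments": {
  "series": [
    {"dx": 0,"dy": 0,"dz": 0.002,"wx": 0,"wy": 0,"wz": 0},
    {"dx": 0,"dy": 0,"dz": 0.004,"wx": 0,"wy": 0,"wz": 0},
    {"dx": 0,"dy": 0,"dz": 0.006,"wx": 0,"wy": 0,"wz": 0},
    {"dx": 0,"dy": 0,"dz": 0.006,"wx": 0,"wy": 0,"wz": 0}
  ]
}}

```text
time_s: 10.43
tcp_pos: [0.6563, -0.1548, 0.1375]
ee_rot: [-0.0, 0.727, 0.686, 0.0]
contact_force: [-0.4, 0.5, -0.9]
gripper_width: 0.223
finger_force: 32.1
```

Emit:
{"name": "apply_moves", "arguments": {
  "series": [
    {"dx": 0,"dy": 0,"dz": 0.001,"wx": 0,"wy": 0,"wz": 0},
    {"dx": 0,"dy": 0,"dz": 0.002,"wx": 0,"wy": 0,"wz": 0},
    {"dx": 0,"dy": 0,"dz": 0.003,"wx": 0,"wy": 0,"wz": 0},
    {"dx": 0,"dy": 0,"dz": 0.004,"wx": 0,"wy": 0,"wz": 0},
    {"dx": 0,"dy": 0,"dz": 0.005,"wx": 0,"wy": 0,"wz": 0},
    {"dx": 0,"dy": 0,"dz": 0.005,"wx": 0,"wy": 0,"wz": 0}
  ]
}}

```text
time_s: 10.93
tcp_pos: [0.6566, -0.1549, 0.1332]
ee_rot: [0.0, 0.727, 0.686, 0.0]
contact_force: [-0.8, 0.9, 4.8]
gripper_width: 0.226
finger_force: 32.4
```

Emit:
{"name": "apply_moves", "arguments": {
  "series": [
    {"dx": 0,"dy": 0,"dz": 0.001,"wx": 0,"wy": 0,"wz": 0},
    {"dx": 0,"dy": 0,"dz": 0.002,"wx": 0,"wy": 0,"wz": 0},
    {"dx": 0,"dy": 0,"dz": 0.003,"wx": 0,"wy": 0,"wz": 0},
    {"dx": 0,"dy": 0,"dz": 0.003,"wx": 0,"wy": 0,"wz": 0}
  ]
}}

```text
time_s: 11.27
tcp_pos: [0.6566, -0.1549, 0.1302]
ee_rot: [0.0, 0.727, 0.686, 0.0]
contact_force: [-0.8, 0.4, 4.1]
gripper_width: 0.226
finger_force: 32.4
```

Emit:
{"name": "apply_moves", "arguments": {
  "series": [
    {"dx": 0,"dy": 0,"dz": 0.001,"wx": 0,"wy": 0,"wz": 0},
    {"dx": 0,"dy": 0,"dz": 0.002,"wx": 0,"wy": 0,"wz": 0},
    {"dx": 0,"dy": 0,"dz": 0.002,"wx": 0,"wy": 0,"wz": 0}
  ]
}}

```text
time_s: 11.52
tcp_pos: [0.6566, -0.1549, 0.1282]
ee_rot: [0.0, 0.727, 0.686, 0.0]
contact_force: [-0.2, 0.7, 4.3]
gripper_width: 0.226
finger_force: 32.5
```

Emit:
{"name": "apply_moves", "arguments": {
  "series": [
    {"dx": 0,"dy": 0,"dz": 0.001,"wx": 0,"wy": 0,"wz": 0},
    {"dx": 0,"dy": 0,"dz": 0.001,"wx": 0,"wy": 0,"wz": 0}
  ]
}}

```text
time_s: 11.68
tcp_pos: [0.6568, -0.1549, 0.1277]
ee_rot: [0.001, 0.727, 0.686, 0.0]
contact_force: [-2.0, 0.2, 9.9]
gripper_width: 0.227
finger_force: 33.1
```

Emit:
{"name": "apply_moves", "arguments": {
  "series": [
    {"dx": 0,"dy": 0,"dz": 0.001,"wx": 0,"wy": 0,"wz": 0},
    {"dx": 0,"dy": 0,"dz": 0.001,"wx": 0,"wy": 0,"wz": 0}
  ]
}}

```text
time_s: 11.85
tcp_pos: [0.6569, -0.1549, 0.1276]
ee_rot: [0.001, 0.727, 0.686, 0.001]
contact_force: [-4.8, 0.3, 21.3]
gripper_width: 0.225
finger_force: 34.5
```

The resistance jumped to 21 N at z=0.1276, which is the expected home height. I'll ease off slightly, release and retreat.

Emit:
{"name": "apply_moves", "arguments": {
  "series": [
    {"dx": 0,"dy": 0,"dz": -0.001,"wx": 0,"wy": 0,"wz": 0},
    {"dx": 0,"dy": 0,"dz": -0.001,"wx": 0,"wy": 0,"wz": 0},
    {"dx": 0,"dy": 0,"dz": -0.001,"wx": 0,"wy": 0,"wz": 0},
    {"dx": 0,"dy": 0,"dz": -0.001,"wx": 0,"wy": 0,"wz": 0},
    {"dx": 0,"dy": 0,"dz": -0.001,"wx": 0,"wy": 0,"wz": 0},
    {"dx": 0,"dy": 0,"dz": -0.001,"wx": 0,"wy": 0,"wz": 0},
    {"dx": 0,"dy": 0,"dz": -0.001,"wx": 0,"wy": 0,"wz": 0},
    {"dx": 0,"dy": 0,"dz": -0.02,"wx": 0,"wy": 0,"wz": 0},
    {"dx": 0,"dy": 0,"dz": -0.05,"wx": 0,"wy": 0,"wz": 0},
    {"dx": 0,"dy": 0,"dz": -0.075,"wx": 0,"wy": 0,"wz": 0},
    {"dx": 0,"dy": 0,"dz": -0.075,"wx": 0,"wy": 0,"wz": 0}
  ],
  "hand": 0,
  "grip_force": 20
}}

```text
time_s: 12.77
tcp_pos: [0.6579, -0.1551, 0.2057]
ee_rot: [0.003, 0.727, 0.686, 0.002]
contact_force: [0.3, -0.6, 0.9]
gripper_width: 1.002
finger_force: 0.0
```

Run:
```python
from h import *
s=read_state();print(s["tcp_pos"].round(4),s["ee_rot"].round(3),s["gripper_width"])
a=snapshot("scene");c=cam("scene");x,y=200,207;cv2.imwrite("pics/s2.png",cv2.resize(a[y-50:y+50,x-60:x+60,::-1],(720,600),interpolation=cv2.INTER_CUBIC))
```

```text
[ 0.6579 -0.1551  0.2057] [0.003 0.727 0.686 0.002] 1.002018167403021
```

View pics/s2.png

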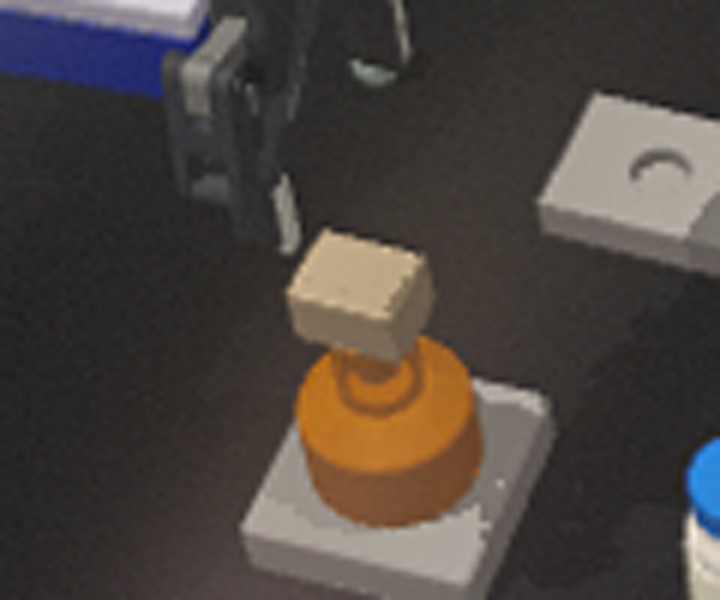

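The soft stopper sits upright with its head on the rim, at about (360,290) in the crop. Now the last stopper.

Emit:
{"name": "apply_moves", "arguments": {
  "series": [
    {"dx": 0.015,"dy": -0.015,"dz": 0,"wx": 0,"wy": 0,"wz": 0},
    {"dx": 0.04,"dy": -0.04,"dz": 0,"wx": 0,"wy": 0,"wz": 0},
    {"dx": 0.065,"dy": -0.065,"dz": 0,"wx": 0,"wy": 0,"wz": 0},
    {"dx": 0.09,"dy": -0.09,"dz": 0.01,"wx": 0,"wy": 0,"wz": 0},
    {"dx": 0.115,"dy": -0.115,"dz": 0.025,"wx": 0,"wy": 0,"wz": 0},
    {"dx": 0.14,"dy": -0.14,"dz": 0.04,"wx": 0,"wy": 0,"wz": 0},
    {"dx": 0.165,"dy": -0.165,"dz": 0.055,"wx": 0,"wy": 0,"wz": 0},
    {"dx": 0.185,"dy": -0.182,"dz": 0.07,"wx": 0,"wy": 0,"wz": 0},
    {"dx": 0.192,"dy": -0.1885,"dz": 0.08,"wx": 0,"wy": 0,"wz": 0},
    {"dx": 0.192,"dy": -0.1885,"dz": 0.09,"wx": 0,"wy": 0,"wz": 0},
    {"dx": 0.192,"dy": -0.1885,"dz": 0.095,"wx": 0,"wy": 0,"wz": 0},
    {"dx": 0.192,"dy": -0.1885,"dz": 0.095,"wx": 0,"wy": 0,"wz": 0}
  ],
  "hand": 0
}}

```text
time_s: 13.82
tcp_pos: [0.4788, 0.0476, 0.1047]
ee_rot: [-0.001, 0.727, 0.686, -0.001]
contact_force: [-0.1, 0.2, -0.7]
gripper_width: 0.998
finger_force: 0.0
```

Emit:
{"name": "apply_moves", "arguments": {
  "series": [
    {"dx": 0,"dy": 0,"dz": 0.03,"wx": 0,"wy": 0,"wz": 0},
    {"dx": 0,"dy": 0,"dz": 0.05,"wx": 0,"wy": 0,"wz": 0},
    {"dx": 0,"dy": 0,"dz": 0.064,"wx": 0,"wy": 0,"wz": 0},
    {"dx": 0,"dy": 0,"dz": 0.064,"wx": 0,"wy": 0,"wz": 0},
    {"dx": 0,"dy": 0,"dz": 0.064,"wx": 0,"wy": 0,"wz": 0}
  ]
}}

```text
time_s: 14.23
tcp_pos: [0.4793, 0.0474, 0.042]
ee_rot: [-0.0, 0.728, 0.686, -0.0]
contact_force: [-0.5, 0.0, 0.9]
gripper_width: 1.0
finger_force: 0.0
```

Emit:
{"name": "apply_moves", "arguments": {
  "series": [
    {"dx": 0,"dy": 0,"dz": 0,"wx": 0,"wy": 0,"wz": 0},
    {"dx": 0,"dy": 0,"dz": 0,"wx": 0,"wy": 0,"wz": 0},
    {"dx": 0,"dy": 0,"dz": 0,"wx": 0,"wy": 0,"wz": 0},
    {"dx": 0,"dy": 0,"dz": 0,"wx": 0,"wy": 0,"wz": 0},
    {"dx": 0,"dy": 0,"dz": 0,"wx": 0,"wy": 0,"wz": 0},
    {"dx": 0,"dy": 0,"dz": 0,"wx": 0,"wy": 0,"wz": 0},
    {"dx": 0,"dy": 0,"dz": 0,"wx": 0,"wy": 0,"wz": 0},
    {"dx": 0,"dy": 0,"dz": 0,"wx": 0,"wy": 0,"wz": 0}
  ],
  "hand": 255,
  "grip_force": 20
}}

```text
time_s: 14.9
tcp_pos: [0.4791, 0.0477, 0.0423]
ee_rot: [0.0, 0.727, 0.686, -0.0]
contact_force: [-3.3, 0.4, 11.5]
gripper_width: 0.379
finger_force: 20.3
```

The third stops at 32.2 mm, so it is hardened too. It goes to the far half of the tray.

Emit:
{"name": "apply_moves", "arguments": {
  "series": [
    {"dx": 0,"dy": 0,"dz": -0.03,"wx": 0,"wy": 0,"wz": 0},
    {"dx": 0,"dy": 0,"dz": -0.07,"wx": 0,"wy": 0,"wz": 0},
    {"dx": 0.01,"dy": 0.01,"dz": -0.1,"wx": 0,"wy": 0,"wz": 0},
    {"dx": 0.03,"dy": 0.03,"dz": -0.11,"wx": 0,"wy": 0,"wz": 0},
    {"dx": 0.05,"dy": 0.05,"dz": -0.11,"wx": 0,"wy": 0,"wz": 0},
    {"dx": 0.07,"dy": 0.07,"dz": -0.11,"wx": 0,"wy": 0,"wz": 0},
    {"dx": 0.09,"dy": 0.09,"dz": -0.11,"wx": 0,"wy": 0,"wz": 0},
    {"dx": 0.11,"dy": 0.11,"dz": -0.11,"wx": 0,"wy": 0,"wz": 0},
    {"dx": 0.13,"dy": 0.13,"dz": -0.11,"wx": 0,"wy": 0,"wz": 0},
    {"dx": 0.148,"dy": 0.149,"dz": -0.11,"wx": 0,"wy": 0,"wz": 0},
    {"dx": 0.157,"dy": 0.158,"dz": -0.11,"wx": 0,"wy": 0,"wz": 0},
    {"dx": 0.157,"dy": 0.158,"dz": -0.11,"wx": 0,"wy": 0,"wz": 0}
  ],
  "hand": 255,
  "grip_force": 25
}}

```text
time_s: 15.9
tcp_pos: [0.6468, 0.1974, 0.1511]
ee_rot: [-0.0, 0.727, 0.687, 0.0]
contact_force: [-0.0, -0.2, -0.9]
gripper_width: 0.365
finger_force: 27.8
```

Emit:
{"name": "apply_moves", "arguments": {
  "series": [
    {"dx": 0,"dy": 0,"dz": 0.01,"wx": 0,"wy": 0,"wz": 0},
    {"dx": 0,"dy": 0,"dz": 0.04,"wx": 0,"wy": 0,"wz": 0},
    {"dx": 0,"dy": 0,"dz": 0.065,"wx": 0,"wy": 0,"wz": 0},
    {"dx": 0,"dy": 0,"dz": 0.085,"wx": 0,"wy": 0,"wz": 0},
    {"dx": 0,"dy": 0,"dz": 0.096,"wx": 0,"wy": 0,"wz": 0},
    {"dx": 0,"dy": 0,"dz": 0.1,"wx": 0,"wy": 0,"wz": 0},
    {"dx": 0,"dy": 0,"dz": 0.1,"wx": 0,"wy": 0,"wz": 0},
    {"dx": 0,"dy": 0,"dz": 0.1,"wx": 0,"wy": 0,"wz": 0}
  ]
}}

```text
time_s: 16.57
tcp_pos: [0.6465, 0.1953, 0.0529]
ee_rot: [0.0, 0.727, 0.686, 0.001]
contact_force: [-0.4, -0.3, -0.4]
gripper_width: 0.367
finger_force: 27.8
```

Emit:
{"name": "apply_moves", "arguments": {
  "series": [
    {"dx": 0,"dy": 0,"dz": 0,"wx": 0,"wy": 0,"wz": 0},
    {"dx": 0,"dy": 0,"dz": 0,"wx": 0,"wy": 0,"wz": 0},
    {"dx": 0,"dy": 0,"dz": 0,"wx": 0,"wy": 0,"wz": 0},
    {"dx": 0,"dy": 0,"dz": 0,"wx": 0,"wy": 0,"wz": 0},
    {"dx": 0,"dy": 0,"dz": 0,"wx": 0,"wy": 0,"wz": 0},
    {"dx": 0,"dy": 0,"dz": 0,"wx": 0,"wy": 0,"wz": 0},
    {"dx": 0,"dy": 0,"dz": -0.03,"wx": 0,"wy": 0,"wz": 0},
    {"dx": 0,"dy": 0,"dz": -0.07,"wx": 0,"wy": 0,"wz": 0},
    {"dx": 0,"dy": 0,"dz": -0.1,"wx": 0,"wy": 0,"wz": 0},
    {"dx": -0.03,"dy": -0.02,"dz": -0.12,"wx": 0,"wy": 0,"wz": 0},
    {"dx": -0.05,"dy": -0.05,"dz": -0.13,"wx": 0,"wy": 0,"wz": 0},
    {"dx": -0.05,"dy": -0.08,"dz": -0.13,"wx": 0,"wy": 0,"wz": 0}
  ],
  "hand": 0,
  "grip_force": 20
}}

```text
time_s: 17.57
tcp_pos: [0.5633, 0.1457, 0.184]
ee_rot: [0.002, 0.729, 0.685, 0.001]
contact_force: [1.8, 0.6, -0.7]
gripper_width: 0.999
finger_force: 0.0
```

Run:
```python
from h import *
a=snapshot("scene");print(read_state()["gripper_width"],read_state()["time_s"])
cv2.imwrite("pics/s3.png",cv2.resize(a[160:310,160:400,::-1],(800,500),interpolation=cv2.INTER_CUBIC))
```

```text
1.0043375590856294 17.6167
```

View pics/s3.png

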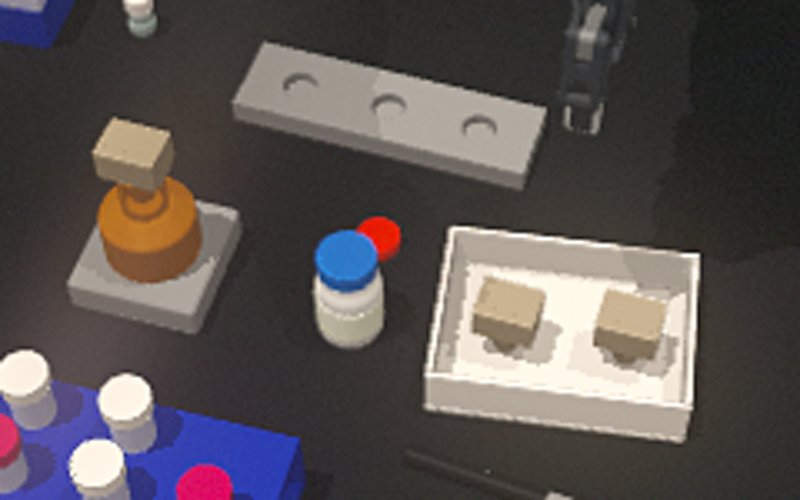

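Both hardened stoppers stand in the tray at (508,310) and (630,325), the soft one is seated on the bottle, and the bystanders haven't moved. Handing in.

```bash
python3 -c "
from rig import *
print(read_state()['dq'].round(3));print(sign_off())"
```

```text
[-0.027  0.086 -0.032 -0.197 -0.01   0.142  0.042]
the job is handed in; nothing more can be done
None
```

The job is handed in: the soft stopper (middle hole) is pressed home in the bottle neck, with resistance rising to 21 N at the expected height, and both hardened ones are in the discard tray; the hand-in returned no verdict.

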